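Change over the coffee canisters: plug one, move the cover, open the other

TASK

We are changing over from the tall coffee canister to the short one. In this order: press the tall canister's raised plug fully home until it clicks, lift the loose cover off the short canister and set it squarely and fully down on the tall one, and last pull the short canister's plug up to its open stop. Leave the mug, the bowl and the jar standing where they are.

Things in the scene. Friction and masses are not known exactly. Their poses are not given: they have to be found in the camera images.
- tall_canister: tall canister: plain brushed-steel cylinder 100 mm across, wall 4 mm, 155 mm tall, upright, stuck fast to the worktop by a flat black rubber foot 112 mm across, 8 mm high. Origin: centre of its underside; z up, x along its plug's tab. The canisters stand one left, one right, centres 240 mm or more apart; which is where varies
- short_canister: short canister: as the tall one, same diameter and foot, fixed in the same way, but 105 mm tall. At the start the loose cover sits on it and hides its plug, which is home
- tall_rim (a point): centre of the tall canister's mouth at rim height, 155 mm above the worktop; fixed, axes as the canister's
- short_rim (a point): centre of the short canister's mouth at rim height, 105 mm above the worktop; fixed, axes as the canister's
- tall_plug (a joint): how far the tall canister's plug is pressed in, m: 0 = open stop (its flat white top, 88 mm across, 18 mm above the rim), 0.018 = home (top level with the rim). It slides straight up and down, cannot come out or turn. A detent holds it at both ends: a push of about 10 N or a pull of about 13 N takes it past mid-travel (9 mm), then it snaps to the other end. Starts near 0
- short_plug (a joint): how far the short canister's identical plug is pulled up, m: 0 = home (top level with the rim), 0.018 = open stop (top 18 mm above the rim). Same detent and forces as the tall one's. Starts near 0
- tall_tab (a point): centre of the upper face of the grip tab of the tall canister's plug; moves with the plug. The tab is a grey upright bar 56 mm long (along the canister's x), 14 mm thick (along y) and 30 mm tall, in the middle of the plug's flat white top; this point lies 30 mm above that top
- short_tab (a point): the same point on the identical tab of the short canister's plug; under the cover until that is lifted off
- cover: loose aluminium cover, about 0.2 kg: a deep round cap 116 mm across at the foot, 58 mm high, with a knob on top. Origin: centre of its open underside; z up. Its skirt, 106 mm inside, slips over a rim; an inner ledge 16 mm above the origin rests on the rim. Above the ledge there are 38 mm inside: it seats over a plug that is home (tab 30 mm above the rim), not over a raised one. Fits both canisters
- cover_knob (a point): centre of the upper face of the cover's knob, an upright black cylinder 30 mm in diameter and 30 mm tall that stands on the middle of the cover; this point lies 88 mm above the cover's origin
- mug: bystander: white ceramic mug, 80 mm across, 90 mm tall, beyond the canisters; origin at the centre of its underside
- bowl: bystander: dark wooden bowl, 120 mm across, 55 mm tall, on the left; origin at the centre of its underside
- jar: bystander: glass jar with a steel top, 68 mm across, 100 mm tall, on the right; origin at the centre of its underside

How it is judged:
By the outcome, as a careful person would: the job done as asked, in the order asked, and still so for the second after the job is handed in, with the robot touching nothing.
It also fails if it takes over 61 s, if anything falls off the work surface, if the arm or the gripper's body presses on something with over 40 N, if the wrist force passes 120 N, or if a joint passes its speed limit or range.

ROBOT

A 7-joint arm with a two-finger parallel gripper is mounted at the origin on the work surface. World frame = base frame: x ahead of the robot, y to its left, z up, the work surface at z = 0. Lengths are in mm, angles in rad, forces in N, time in s.
With the tool pointing down it reaches from about 350 to 900 mm from the base axis. Payload 7.2 kg.
Tool frame: the origin (TCP) lies midway between the tips of the shut fingers; the grasp point (between the pads) lies 19 mm behind it (pinch_z is the z of the grasp point in the tool frame, in mm); z points along the fingers, y is the direction in which the jaws open and shut (so a half turn about z gives the same grasp; the last joint's range is limited). The gripper opens to 88 mm and grips with 3 to 60 N. Pads are 20 mm wide; open, the fingers measure 115 mm over their backs; the gripper's body (75 mm by 178 mm) begins 61 mm behind the grasp point.
Start: joints at [-1.302, 0.411, -0.013, 1.596, 0.006, 1.134, -0.082], TCP at [206.552, 589.886, 222.653] pointing down, gripper open.
Joint ranges: [-2.95, 2.95], [-0.29, 1.99], [-1.47, 1.44], [0.14, 2.54], [-1.03, 4.17], [0.13, 1.85], [-2.86, 2.86]. Speed limits (rad/s): [2.39, 2.39, 3.01, 3.01, 3.14, 3.14, 3.14].

INTERFACE

Orientations are given as [roll, pitch, yaw] about the fixed x, y, z axes, in that order (R = Rz(yaw) Ry(pitch) Rx(roll)).
In Python, from station import get_obs, capture, camera_info, close_job, regions_of, pinch_z gives the robot as it stands.
- The arm moves only by the shell command python3 -m inch 'ROWS' [FORCE]. ROWS is a JSON object of lists of equal length, an entry for each row: "travel": the shift along the tool's x, y, z in mm, a list of three; "dr": the turn, a rotation vector about the tool's x, y, z in degrees, a list of three; "fingers": the closure, from -1 (fully open) to 1 (shut), so that 0 is half open. In form: {"travel": [[dx, dy, dz], ...], "dr": [[ax, ay, az], ...], "fingers": [fingers, ...]}. A call has 1 to 20 rows; each row shifts and turns the pose as measured when the row begins, along the tool's axes as they then stand; what a row does not reach is not made up. A row lasts 1/8 s, in which the tool goes at most 62.5 mm and 10.7 degrees, less where a joint would pass 70% of its speed; a pose out of reach is approached as far as the arm can. A call is refused whole if a number of a shift passes 62.5 or a number of a turn 10.7, either way. A call with a gripper value outside its range is refused whole. The fingers move at their own pace and stop on an object; FORCE is the grip in N (left out, the last holds). Time passes only in rows, so rows that do not move let the fingers close. It gives the time, the measured TCP pose, the force and the opening at its end, in the units of the state.
- get_obs(): the state, without advancing time (a new reading comes with each control period).
- capture(name): name is "scene" or "top" or "wrist"; returns (picture, depth): 420x560x3 uint8, blue, green, red; 420x560 float32, mm along the optical axis (not along the pixel's ray), 0 where there is no reading.
- camera_info(name): a dict with "fx", "fy", "cx", "cy" (pixels), "k1" (the pictures are not rectified: a ray, as slopes to the right and down, at radius r is drawn at 1 + k1 r^2 times it, then the intrinsics apply), "cam_to_world" (4x4, takes a point from camera to world coordinates). Camera axes: x right, y up, looking along -z (the intrinsics and any distortion apply to the point x, -y, -z); pixel columns grow to the right and rows downward; lengths in mm; the calibration is good to about 2 mm. A picture is of the moment at which its call begins: read the wrist's pose just before it. camera_info takes no time and is no camera call; for the wrist camera it gives the pose at the moment of the call.
- close_job(): hands the job in, once; it reports no verdict.
Trained networks look in the newest picture that a camera, given by its name, has taken for a name from the list of things; names that differ only in an ending like _2 or _b are one class to them, and where a whole thing is asked for, a point or a joint stands for the part that bears it (a point fixed in the world has none). Each returns a list of dicts, best first, with "p" (0 to 1); they miss things now and then, are a little off and sometimes report something else, mostly with a low value. They report only what shows in the picture. A call takes as long as a camera call.
- regions_of(camera, thing): "region" (420x560 bool, what is visible of it) and "box" ([left, top, width, height] in pixels, round what is visible of it).
The state is a dict: "t": time; "joint_positions": joint angles; "qvel": joint speeds; "joint_efforts": joint torques, N m; "tcp_pos": TCP position; "tcp_rot": TCP orientation; "contact_force": force on the tool from outside, world axes, zero at the start; "ft_torque": the same for the moment, N m; "gripper_width": finger opening in mm.
Only numpy, scipy, OpenCV 4.12 (cv2) and the standard library are available. Lean on these libraries where they do the work, as an engineer would, in place of code of your own. Each camera call takes 0.05 s, during which the arm holds its last target. There are 200 camera calls.

## Working session

There is one attempt and no reset: what is moved stays moved. The work goes in short steps, Python scripts to look and compute and a shell command to move; the robot and the scene stay as the last step left them, time stands still between calls to the robot, and variables do not carry over. Pictures are saved under pics/ and viewed, about 8 in all and at most 12, crops included, and the job is handed in when it is done.

```bash
mkdir -p pics; ls
cat > h.py <<'E'
import numpy as np, cv2
from station import *
from scipy.spatial.transform import Rotation as R
def world(cam, uv, d, info=None):
    c=info or camera_info(cam); uv=np.atleast_2d(uv).astype(float); d=np.atleast_1d(d)
    K=np.array([[c['fx'],0,c['cx']],[0,c['fy'],c['cy']],[0,0,1]])
    n=cv2.undistortPoints(uv.reshape(-1,1,2),K,np.array([c['k1'],0,0,0.])).reshape(-1,2)
    P=np.c_[n[:,0]*d,-n[:,1]*d,-d,np.ones(len(d))]
    return (np.array(c['cam_to_world'])@P.T).T[:,:3]
def cloud(cam, mask, D, info=None):
    v,u=np.nonzero(mask&(D>0)); return world(cam,np.c_[u,v],D[v,u],info)
E
python3 - <<'E'
from h import *
o=get_obs();print(o['tcp_pos'],o['tcp_rot'],o['gripper_width'],pinch_z, o['contact_force'])
ims=[]
for n in ['scene','top']:
    im,D=capture(n); ims.append(im)
    print(n,camera_info(n)['fx'],np.round(camera_info(n)['cam_to_world'],2).tolist())
    for th in ['tall_canister','short_canister','tall_plug','tall_tab','cover','cover_knob','mug','bowl','jar']:
        for r in regions_of(n,th)[:1]:
            P=cloud(n,r['region'],D)
            if len(P)==0: print(th,r['p'],r['box']);continue
            hi=np.percentile(P[:,2],98); T=P[P[:,2]>hi-6]
            print(th,round(r['p'],2),r['box'],'top z',round(hi),'top centre',T.mean(0).round(1),'ext',np.ptp(T,0).round(), 'minmaxcenter',((T.max(0)+T.min(0))/2).round(1))
cv2.imwrite('pics/a.png',cv2.resize(np.vstack(ims),(800,1200))[:, :]) 
cv2.imwrite('pics/a.png',cv2.resize(np.hstack(ims),(800,300)))
cv2.imwrite('pics/top.png',ims[1])
E
```

```text
pics
[206.43289943 589.41633714 221.82117004] [-3.14004078e+00  1.21892844e-04  2.80482850e+00] 87.88049023098392 -18.700000000000003 [ 0.50557869 -0.57895441 -0.46577632]
scene 434.6482269749904 [[0.16, -0.55, 0.82, 1704.26], [0.99, 0.07, -0.15, -163.06], [0.02, 0.83, 0.55, 869.49], [0.0, 0.0, 0.0, 1.0]]
tall_canister 0.7 [210.0, 180.6, 33.6, 66.5] top z 203 top centre [ 550.2 -141.3  202.9] ext [57. 25. 10.] minmaxcenter [ 546.9 -141.7  202.2]
short_canister 0.81 [312.7, 201.7, 31.7, 25.4] top z 84 top centre [528.6 203.   82.6] ext [44. 78. 15.] minmaxcenter [521.1 206.8  85.4]
tall_plug 0.64 [256.4, 248.8, 39.1, 41.1] top z 91 top centre [779.  -26.   89.1] ext [82. 78.  9.] minmaxcenter [778.1 -26.   89.9]
tall_tab 0.95 [208.2, 178.3, 29.2, 27.0] top z 205 top centre [ 550.2 -140.9  204. ] ext [52. 23.  8.] minmaxcenter [ 547.4 -140.4  203.3]
cover 0.83 [309.7, 172.1, 37.3, 33.2] top z 178 top centre [491.8 215.8 177.9] ext [28. 27. 11.] minmaxcenter [490.9 216.  178.1]
cover_knob 0.95 [310.0, 170.6, 38.3, 37.6] top z 178 top centre [491.8 215.8 177.9] ext [28. 27. 11.] minmaxce
[... 1061 characters left out ...]
7. 10.] minmaxcenter [ 546.6 -144.1  205.5]
cover 0.91 [187.0, 245.9, 47.6, 42.8] top z 178 top centre [489.5 212.7 177.3] ext [26. 28. 14.] minmaxcenter [489.5 213.3 179.5]
cover_knob 0.83 [186.5, 246.8, 48.8, 39.3] top z 179 top centre [489.4 212.5 177.4] ext [26. 28. 14.] minmaxcenter [489.5 213.3 179.6]
mug 0.75 [274.2, 148.2, 38.2, 33.9] top z 94 top centre [770.  -28.7  91.5] ext [75. 77. 11.] minmaxcenter [776.8 -28.6  93.3]
bowl 0.89 [112.3, 256.2, 42.7, 44.4] top z 58 top centre [469.7 439.5  55.2] ext [117. 116.  11.] minmaxcenter [467.1 434.9  57. ]
jar 0.62 [403.8, 216.0, 27.6, 32.2] top z 106 top centre [ 588.4 -372.3  103. ] ext [57. 58.  9.] minmaxcenter [ 587.6 -373.1  104.7]
```

View pics/a.png

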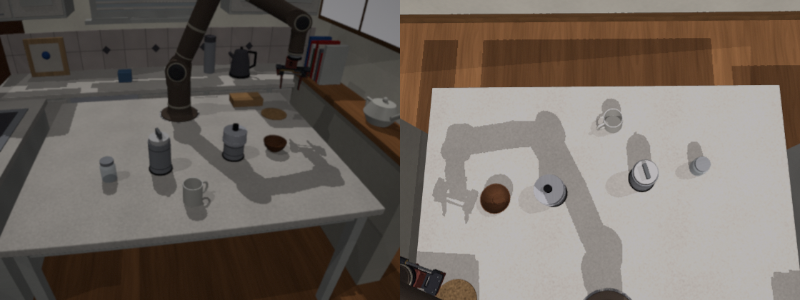

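Scene view: tall canister with raised tab near (160,150), covered short canister near (235,140), bowl to its right. The top view agrees, with the tall one at about (546,-144) and the cover at about (490,214). I'll raise the tool and go above the tall tab, shutting the fingers on the way.

```bash
cat >> h.py <<'E'
def go(target, yaw=None):
    """tool-frame shift to bring the TCP to target (world); turn about tool z (deg) to reach tool-x yaw mod 180"""
    o=get_obs(); M=R.from_euler('xyz',o['tcp_rot']); d=M.inv().apply(np.array(target)-o['tcp_pos'])
    print('tcp',o['tcp_pos'].round(1),'rot',np.degrees(o['tcp_rot']).round(1),'shift',d.round(1))
    if yaw is not None:
        a=(np.degrees(o['tcp_rot'][2])-yaw+90)%180-90; print('turn tool z',a.round(1),'j7',o['joint_positions'][6].round(2))
E
python3 -c "
from h import *
go([547,-143,265])"
```

```text
tcp [206.6 589.9 222.7] rot [180.    0.  160.7] shift [-563.5 -579.2  -42.3]
```

```bash
python3 -m inch '{"travel":[[0,0,-40],[-35,-36,0],[-43,-44,0],[-43,-44,0],[-43,-44,0],[-43,-44,0],[-43,-44,0],[-43,-44,0],[-43,-44,0],[-43,-44,0],[-43,-44,0],[-43,-44,0],[-43,-44,0],[-43,-44,0],[0,0,0]],"dr":[[0,0,0],[0,0,0],[0,0,0],[0,0,0],[0,0,0],[0,0,0],[0,0,0],[0,0,0],[0,0,0],[0,0,0],[0,0,0],[0,0,0],[0,0,0],[0,0,0],[0,0,0]],"fingers":[1,1,1,1,1,1,1,1,1,1,1,1,1,1,1]}' 30
cat > look.py <<'E'
import sys
from h import *
def look(th,name,save=None):
    info=camera_info('wrist'); im,D=capture('wrist')
    if save: cv2.imwrite(f'pics/{save}.png',im)
    for r in regions_of('wrist',th)[:2]:
        P=cloud('wrist',r['region'],D,info)
        if len(P)<20: print(th,r['p'],r['box'],len(P)); continue
        hi=np.percentile(P[:,2],97); T=P[(P[:,2]>hi-5)]
        rect=cv2.minAreaRect(T[:,:2].astype(np.float32)); (c,rr)=cv2.minEnclosingCircle(T[:,:2].astype(np.float32))
        b=cv2.boxPoints(rect); e=max([b[1]-b[0],b[2]-b[1]],key=np.linalg.norm)
        print(th,round(r['p'],2),r['box'],'n',len(T),'topz',T[:,2].mean().round(1),'rect c',np.round(rect[0],1),'size',np.round(rect[1],1),'long yaw',np.degrees(np.arctan2(e[1],e[0])).round(1),'circ',np.round(c,1),round(rr,1))
if __name__=='__main__': look(sys.argv[1],0,sys.argv[2] if len(sys.argv)>2 else None)
E
python3 look.py tall_tab w1; python3 -c "
from h import *
go([547,-143,215])"
```

```text
t: 2.88
tcp_pos: [547.4, -137.2, 265.1]
tcp_rot: [3.134, 0.007, 2.809]
contact_force: [-0.7, 0.3, -0.2]
gripper_width: 0.4
tall_tab 0.57 [219.4, 153.6, 98.6, 98.0] n 987 topz 202.5 rect c [ 538.6 -138.3] size [45.7 27.2] long yaw 17.0 circ [ 540.3 -143.2] 23.3
tcp [ 546.8 -132.4  264.9] rot [179.4   0.3 161.2] shift [ -3.3 -10.5  49.8]
```

View pics/w1.png

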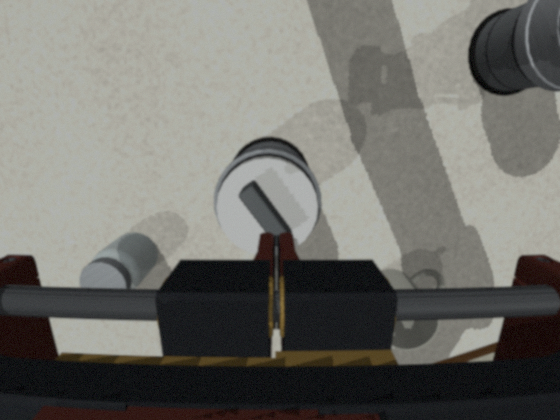

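Wrist view: the white plug top is around (268,200), its tab runs diagonally at about (262,207), and the shut fingers at (277,250) hide part of it. I'll use the static cameras' centre (547,-142.5), go down and press.

```bash
python3 -m inch '{"travel":[[-3,-10,20],[0,0,22],[0,0,8],[0,0,5],[0,0,5],[0,0,5]],"dr":[[0,0,0],[0,0,0],[0,0,0],[0,0,0],[0,0,0],[0,0,0]],"fingers":[1,1,1,1,1,1]}'
```

```text
t: 3.72
tcp_pos: [547.7, -134.4, 201.0]
tcp_rot: [3.126, 0.008, 2.824]
contact_force: [-4.3, 0.5, 10.8]
gripper_width: 0.3
```

```bash
python3 -m inch '{"travel":[[0,0,-14],[-3,-8,0],[0,0,0]],"dr":[[0,0,0],[0,0,0],[0,0,0]],"fingers":[1,1,1]}'; python3 -c "
from h import *
go([547,-143,205])
im,D=capture('top')
for th in ['tall_tab']:
  for r in regions_of('top',th)[:1]: 
    P=cloud('top',r['region'],D);print(r['p'],P[:,2].max());T=P[(P[:,2]>194)&(P[:,2]<208)];print(len(T),T.mean(0));w,v=np.linalg.eigh(np.cov(T[:,:2].T));print(w,np.degrees(np.arctan2(v[1,1],v[0,1])))"
```

```text
t: 4.1
tcp_pos: [548.5, -143.9, 216.8]
tcp_rot: [3.126, 0.01, 2.825]
contact_force: [0.0, 0.1, -0.4]
gripper_width: 0.4
tcp [ 548.5 -143.9  216.8] rot [179.1   0.6 161.8] shift [ 1.9  0.2 11.8]
```

Now centred; press on.

```bash
python3 -m inch '{"travel":[[1,0,12],[0,0,6],[0,0,6],[0,0,6],[0,0,6]],"dr":[[0,0,0],[0,0,0],[0,0,0],[0,0,0],[0,0,0]],"fingers":[1,1,1,1,1]}'
```

```text
t: 4.82
tcp_pos: [548.4, -142.4, 184.2]
tcp_rot: [3.122, 0.01, 2.825]
contact_force: [-33.8, 8.4, 97.1]
gripper_width: 0.6
```

```bash
python3 -m inch '{"travel":[[0,0,-15],[0,0,-30],[0,0,-40]],"dr":[[0,0,0],[0,0,0],[0,0,0]],"fingers":[1,1,1]}'; python3 -c "
from h import *
go([470,214,265])
im,D=capture('scene')
for th in ['tall_tab']:
  for r in regions_of('scene',th)[:1]: 
    P=cloud('scene',r['region'],D);print(r['p'],r['box'],np.percentile(P[:,2],[50,90,98]))"
```

```text
t: 5.2
tcp_pos: [545.3, -142.8, 268.8]
tcp_rot: [3.122, 0.006, 2.825]
contact_force: [0.5, 0.2, 0.2]
gripper_width: 0.8
tcp [ 545.3 -142.8  268.8] rot [178.9   0.3 161.9] shift [182.5 315.6   9.1]
0.55 [208.4, 183.8, 26.5, 22.2] [156.7651227  184.24610654 187.55550874]
```

Tab top is now at about 186 (was 205), so the plug is home. Next is the cover: stop slightly short of the knob so the wrist camera can see it.

```bash
python3 -m inch '{"travel":[[12,20,0],[24,42,0],[24,42,0],[24,42,0],[24,42,0],[24,42,0],[24,42,0],[24,42,0],[0,0,0],[0,0,0]],"dr":[[1,0,0],[0,0,0],[0,0,0],[0,0,0],[0,0,0],[0,0,0],[0,0,0],[0,0,0],[0,0,0],[0,0,0]],"fingers":[0,0,-0.2,-0.2,-0.2,-0.2,-0.2,-0.2,-0.2,-0.2]}'; python3 look.py cover_knob w2;  python3 -c "
from h import *
go([490,214,200]);print(get_obs()['gripper_width'])"
```

```text
t: 6.55
tcp_pos: [467.6, 221.8, 259.1]
tcp_rot: [-3.138, 0.005, 2.827]
contact_force: [0.6, -1.1, 0.4]
gripper_width: 52.3
cover_knob 0.66 [217.3, 155.8, 116.7, 121.3] n 911 topz 177.0 rect c [479.4 217.4] size [56.2 47.2] long yaw 70.6 circ [471.6 219.9] 31.9
tcp [467.7 221.6 259.4] rot [-179.8    0.3  161.9] shift [-23.3  -0.1  59.5]
52.54794577352847
```

View pics/w2.png

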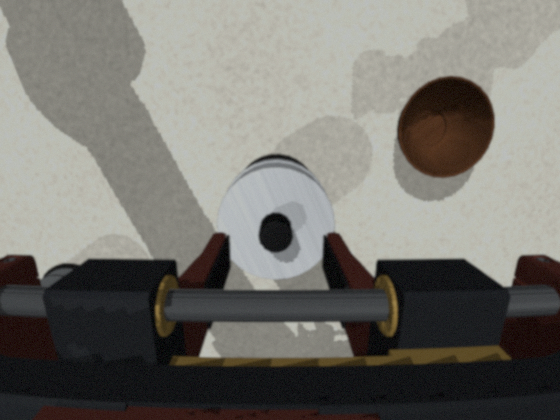

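The knob is at px (275,232), between the fingers, and the cover disc is around (276,220). I'll measure the knob from its dark pixels.

Run:
```python
from h import *
info=camera_info('wrist'); im,D=capture('wrist')
m=np.zeros(D.shape,bool); m[205:260,245:305]=im[205:260,245:305].max(2)<50
P=cloud('wrist',m,D,info); T=P[(P[:,2]>172)&(P[:,2]<184)]
print(len(P),len(T),T.mean(0),((T.max(0)+T.min(0))/2).round(1),np.ptp(T,0)); c=cv2.minEnclosingCircle(T[:,:2].astype(np.float32)); print(c)
go([*c[0],200])
```

```text
944 808 [486.74975387 216.33872058 176.23276921] [487.3 216.2 175.3] [27.62582688 26.80111568  5.97660419]
((487.50323486328125, 215.81027221679688), 14.1556978225708)
tcp [468.  221.3 259.7] rot [-179.8    0.3  161.9] shift [-19.9   1.   59.8]
```

```bash
python3 -m inch '{"travel":[[-21,0,30],[0,0,30],[0,0,25],[0,0,13],[0,0,8],[0,0,2]],"dr":[[0,0,0],[0,0,0],[0,0,0],[0,0,0],[0,0,0],[0,0,0]],"fingers":[-0.2,-0.2,-0.2,-0.2,-0.2,-0.2]}' 30;  python3 -c "
from h import *
go([488.5,215,151]);print(get_obs()['contact_force'])"
```

```text
t: 7.45
tcp_pos: [492.5, 209.3, 150.8]
tcp_rot: [3.141, 0.009, 2.816]
contact_force: [0.8, -0.6, 0.3]
gripper_width: 52.2
tcp [492.5 209.3 150.8] rot [180.    0.5 161.4] shift [ 5.6  4.1 -0.2]
[ 0.77190895 -0.60381723  0.31055529]
```

```bash
python3 -m inch '{"travel":[[5,4,0],[0,0,0]],"dr":[[0,0,0],[0,0,0]],"fingers":[-0.2,-0.2]}' 30; python3 -m inch '{"travel":[[0,0,0],[0,0,0],[0,0,0],[0,0,0],[0,0,0],[0,0,0]],"dr":[[0,0,0],[0,0,0],[0,0,0],[0,0,0],[0,0,0],[0,0,0]],"fingers":[1,1,1,1,1,1]}' 45
```

```text
t: 7.7
tcp_pos: [489.4, 215.5, 151.9]
tcp_rot: [3.14, 0.01, 2.816]
contact_force: [-0.0, 0.8, 0.2]
gripper_width: 52.6
t: 8.45
tcp_pos: [489.6, 215.9, 152.7]
tcp_rot: [3.139, 0.011, 2.817]
contact_force: [0.4, 0.6, -0.4]
gripper_width: 29.5
```

```bash
python3 -m inch '{"travel":[[0,0,-8],[0,0,-10],[0,0,-15],[0,0,-35],[0,0,-45],[0,0,-30],[0,0,0]],"dr":[[0,0,0],[0,0,0],[0,0,0],[0,0,0],[0,0,0],[0,0,0],[0,0,0]],"fingers":[1,1,1,1,1,1,1]}';  python3 -c "
from h import *
im,D=capture('top');
for th in ['short_tab','cover_knob']:
  for r in regions_of('top',th)[:1]:
    P=cloud('top',r['region'],D);print(th,r['p'],r['box'],P.mean(0),np.percentile(P[:,2],98))
go([547,-143,290])"
```

```text
t: 9.32
tcp_pos: [487.6, 215.3, 304.0]
tcp_rot: [3.138, 0.011, 2.816]
contact_force: [0.2, -0.2, -3.3]
gripper_width: 29.5
short_tab 0.49 [212.0, 279.7, 9.1, 5.9] [451.63912058 194.86737212 113.72758725] 243.24931273885102
cover_knob 0.47 [201.3, 235.5, 19.9, 44.5] [489.95531231 183.66488919 290.8162329 ] 303.6383321059063
tcp [485.9 214.6 300.2] rot [-179.9    0.4  161.4] shift [-172.2 -319.3   11.9]
```

```bash
python3 -m inch '{"travel":[[-10,-19,0],[-20,-37,0],[-20,-37,0],[-20,-37,0],[-10,-19,0],[0,0,0],[0,0,0]],"dr":[[0,0,0],[0,0,0],[0,0,0],[0,0,0],[0,0,0],[0,0,0],[0,0,0]],"fingers":[1,1,1,1,1,1,1]}'
cat > rims.py <<'E'
from h import *
from scipy.optimize import least_squares
def fit(P):
    f=lambda p: np.hypot(P[:,0]-p[0],P[:,1]-p[1])-p[2]
    s=least_squares(f,[*P[:,:2].mean(0),45],loss='soft_l1',f_scale=1.); return s.x.round(1)
def rims(cam,c0,z,save=None):
    info=camera_info(cam); im,D=capture(cam)
    if save: cv2.imwrite(f'pics/{save}.png',im)
    P=cloud(cam,D>0,D,info); S=P[(np.abs(P[:,2]-z)<6)&(np.hypot(P[:,0]-c0[0],P[:,1]-c0[1])<62)]
    if len(S)<50: print(cam,'few',len(S)); return
    h=cv2.convexHull(S[:,:2].astype(np.float32))[:,0]
    print(cam,c0,len(S),'z',np.median(S[:,2]).round(1),'hull',fit(h),'bbox',((S.max(0)+S.min(0))/2)[:2].round(1),np.ptp(S,0)[:2].round(1))
E
python3 - <<'E'
from rims import *
for cam in ['top','scene','wrist']:
    rims(cam,(547,-143),155,'c_'+cam); rims(cam,(490,214),105)
a=[cv2.imread(f'pics/c_{c}.png') for c in ['top','scene','wrist']]
cv2.imwrite('pics/c.png',np.hstack([a[0][170:330,160:400],a[1][150:310,140:380],cv2.resize(a[2],(213,160))]))
go([547,-143,280])
E
```

```text
t: 10.35
tcp_pos: [509.4, 43.7, 289.8]
tcp_rot: [-3.127, -0.007, 2.819]
contact_force: [-1.2, -0.1, -3.6]
gripper_width: 29.7
top (547, -143) 880 z 155.5 hull [ 547.  -143.9   49.3] bbox [ 547.  -143.8] [99.  98.2]
top (490, 214) 834 z 104.9 hull [489.8 213.   49.3] bbox [490.3 212.8] [98.1 98.1]
scene (547, -143) 405 z 155.8 hull [ 545.9 -141.7   50.5] bbox [ 546.4 -140.9] [102.7  97.1]
scene (490, 214) 311 z 106.1 hull [489.4 217.1  50.1] bbox [492.3 217.4] [ 99.4 101. ]
wrist (547, -143) 1651 z 154.2 hull [ 544.4 -141.9   48.8] bbox [ 518.9 -142.5] [47.2 97.6]
wrist (490, 214) 4977 z 104.4 hull [488.6 215.1  50. ] bbox [488.4 215.2] [ 99.9 100.4]
tcp [510.   43.6 290.8] rot [-179.2   -0.3  161.5] shift [ -94.3 -165.1   12.5]
```

View pics/c.png

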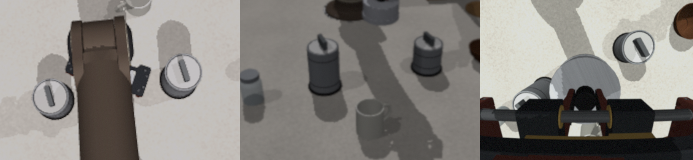

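Crops: both canisters are now open with plugs home; the tall one is at left in the top crop and the cover hangs from the gripper. The rim difference is consistent between the cameras. Target TCP over the tall rim is about (546.4,-142.3).

```bash
python3 -m inch '{"travel":[[-12,-20,0],[-20,-36,0],[-20,-36,0],[-20,-36,0],[-15,-26,0],[-7,-11,0],[0,0,0],[0,0,0]],"dr":[[-0.8,0,0],[0,0,0],[0,0,0],[0,0,0],[0,0,0],[0,0,0],[0,0,0],[0,0,0]],"fingers":[1,1,1,1,1,1,1,1]}'
python3 - <<'E'
from h import *
go([546.4,-142.3,250])
E
```

```text
t: 11.65
tcp_pos: [549.7, -141.3, 290.5]
tcp_rot: [3.138, -0.005, 2.83]
contact_force: [1.0, -0.7, -2.9]
gripper_width: 29.2
tcp [ 549.7 -141.3  290.5] rot [179.8  -0.3 162.1] shift [ 2.7 -2.1 40.5]
```

```bash
python3 -m inch '{"travel":[[2,-2,15],[0,0,15],[0,0,15],[0,0,10],[0,0,4],[0,0,0]],"dr":[[0,0,0],[0,0,0],[0,0,0],[0,0,0],[0,0,0],[0,0,0]],"fingers":[1,1,1,1,1,1]}'
python3 - <<'E'
from h import *
go([546.4,-142.3,222])
E
```

```text
t: 12.4
tcp_pos: [546.2, -138.8, 226.1]
tcp_rot: [3.138, -0.007, 2.834]
contact_force: [-0.7, -0.2, -2.5]
gripper_width: 29.0
tcp [ 546.2 -138.8  226.1] rot [179.8  -0.4 162.4] shift [-1.2 -3.3  4.1]
```

```bash
python3 -m inch '{"travel":[[-1,-3,0],[0,0,0]],"dr":[[0,0.4,0],[0,0,0]],"fingers":[1,1]}'
python3 - <<'E'
from h import *
go([546.4,-142.3,222]); print(get_obs()['contact_force'])
im,D=capture('scene'); cv2.imwrite('pics/d.png',cv2.resize(im[120:280,120:320],(800,640))[:600])
P=cloud('scene',D>0,D); S=P[(np.abs(P[:,0]-546)<75)&(np.abs(P[:,1]+142)<75)]
for lo,hi in [(100,148),(166,200)]:
    Q=S[(S[:,2]>lo)&(S[:,2]<hi)]; print(lo,len(Q),'y range',np.percentile(Q[:,1],[2,98]).round(1),'x max',np.percentile(Q[:,0],98).round(1))
E
```

```text
t: 12.65
tcp_pos: [546.8, -142.6, 226.9]
tcp_rot: [3.137, -0.014, 2.834]
contact_force: [-0.4, 0.4, -2.3]
gripper_width: 29.5
tcp [ 546.8 -142.6  226.9] rot [179.8  -0.8 162.4] shift [0.4 0.1 4.9]
[-0.43495871  0.44953365 -2.33806326]
100 411 y range [-189.2  -95.3] x max 596.4
166 370 y range [-194.7  -85.5] x max 603.3
```

View pics/d.png

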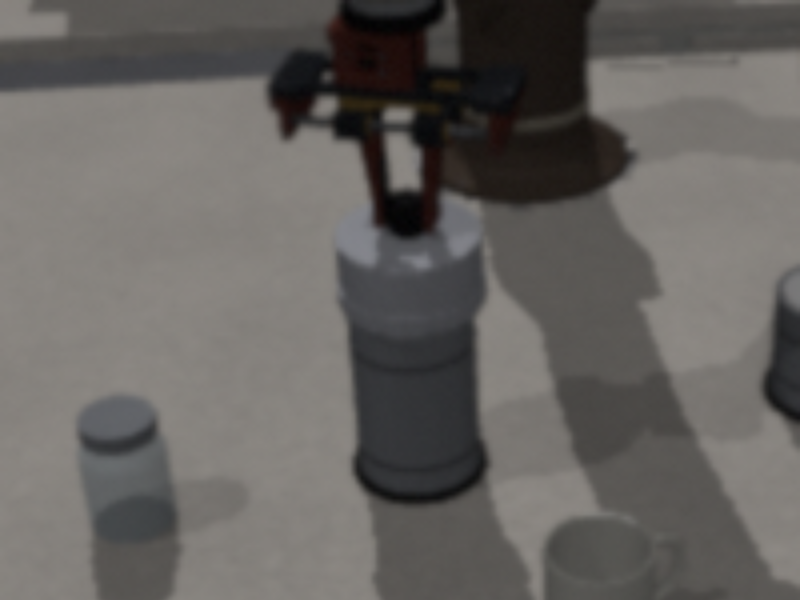

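The scene crop shows the cover hanging squarely above the canister (centre column ~411, against ~418 for the canister), about 2 mm toward +y. I'll trim that and the pitch, then lower gently.

```bash
python3 -m inch '{"travel":[[-0.5,-1.4,0],[0,0,4],[0,0,4],[0,0,4],[0,0,3],[0,0,3]],"dr":[[0,-0.8,0],[0,0,0],[0,0,0],[0,0,0],[0,0,0],[0,0,0]],"fingers":[1,1,1,1,1,1]}'
```

```text
t: 13.45
tcp_pos: [547.1, -143.8, 208.0]
tcp_rot: [3.137, 0.002, 2.834]
contact_force: [0.2, 0.1, -2.7]
gripper_width: 29.7
```

The skirt has slid over the rim with no contact force. Lower the last 5 mm.

```bash
python3 -m inch '{"travel":[[0,0,3],[0,0,2],[0,0,2],[0,0,0]],"dr":[[0,0,0],[0,0,0],[0,0,0],[0,0,0]],"fingers":[1,1,1,1]}'
```

```text
t: 13.95
tcp_pos: [547.2, -143.7, 203.4]
tcp_rot: [3.135, 0.003, 2.834]
contact_force: [-0.1, -0.2, -2.8]
gripper_width: 29.3
```

```bash
python3 -m inch '{"travel":[[0,0,2],[0,0,1]],"dr":[[0,0,0],[0,0,0]],"fingers":[1,1]}'
```

```text
t: 14.2
tcp_pos: [547.3, -143.6, 202.8]
tcp_rot: [3.133, 0.004, 2.834]
contact_force: [-5.9, 1.7, 9.3]
gripper_width: 29.4
```

```bash
python3 -m inch '{"travel":[[0,0,0],[0,0,0],[0,0,0],[0,0,0],[0,0,-15],[0,0,-30],[0,0,-35],[0,0,0]],"dr":[[0,0,0],[0,0,0],[0,0,0],[0,0,0],[0,0,0],[0,0,0],[0,0,0],[0,0,0]],"fingers":[-0.2,-0.2,-0.2,-0.2,-0.2,-0.2,-0.2,-0.2]}'
python3 - <<'E'
from h import *
go([470,216,265])
im,D=capture('scene'); cv2.imwrite('pics/e.png',cv2.resize(im[120:280,120:320],(800,640))[:600])
for cam in ['scene','top']:
    if cam=='top': im,D=capture('top')
    P=cloud(cam,D>0,D); S=P[(np.abs(P[:,0]-546)<75)&(np.abs(P[:,1]+142)<75)]
    T=S[(S[:,2]>192)&(S[:,2]<203)&(np.hypot(S[:,0]-547,S[:,1]+143)<62)]
    A=np.c_[T[:,:2]-T[:,:2].mean(0),np.ones(len(T))]
    if len(T)>30: print(cam,len(T),'cover top z',np.median(T[:,2]).round(1),'slope deg',np.degrees(np.linalg.lstsq(A,T[:,2],rcond=None)[0][:2]).round(1))
    K=S[(S[:,2]>220)&(S[:,2]<236)]; print('knob',len(K),K.mean(0).round(1) if len(K) else '')
E
```

```text
t: 15.2
tcp_pos: [547.6, -144.7, 287.8]
tcp_rot: [3.134, 0.006, 2.834]
contact_force: [0.6, 0.0, -0.1]
gripper_width: 52.8
tcp [ 547.6 -144.7  287.8] rot [179.6   0.4 162.4] shift [183.5 320.1  24.1]
scene 496 cover top z 198.2 slope deg [-1.  -0.4]
knob 59 [ 550.7 -140.6  226.4]
top 118 cover top z 197.0 slope deg [ 0.5 -2.4]
knob 0
```

View pics/e.png

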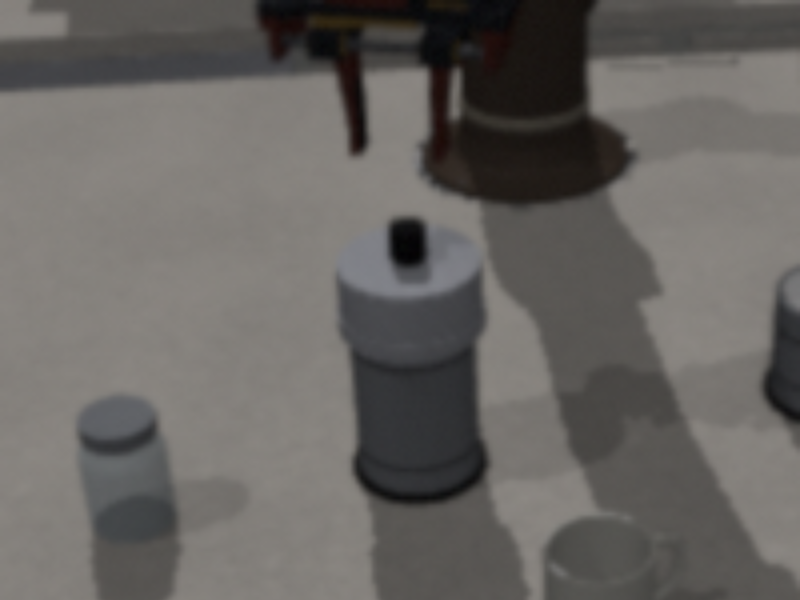

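The scene crop shows the released cover sitting square, with the band hidden by the skirt; cover top z 197–198 (seated value 197). On to the short canister.

```bash
python3 -m inch '{"travel":[[12,20,0],[24,42,0],[24,42,0],[24,42,10],[24,42,10],[24,42,10],[24,42,10],[22,40,10],[0,0,0],[0,0,0]],"dr":[[0.4,0,0],[0,0,0],[0,0,0],[0,0,0],[0,0,0],[0,0,0],[0,0,0],[0,0,0],[0,0,0],[0,0,0]],"fingers":[-0.2,-0.2,-0.2,-0.2,-0.2,-0.2,-0.2,-0.2,-0.2,-0.2]}'
python3 - <<'E'
from h import *
go([489.3,215,220])
info=camera_info('wrist'); im,D=capture('wrist'); cv2.imwrite('pics/f.png',im)
P=cloud('wrist',D>0,D,info)
T=P[(np.hypot(P[:,0]-489,P[:,1]-215)<40)&(P[:,2]>127)&(P[:,2]<143)]
r=cv2.minAreaRect(T[:,:2].astype(np.float32)); b=cv2.boxPoints(r); e=max([b[1]-b[0],b[2]-b[1]],key=np.linalg.norm)
w,v=np.linalg.eigh(np.cov(T[:,:2].T))
print(len(T),T.mean(0),r,np.degrees(np.arctan2(e[1],e[0])),'pca',np.degrees(np.arctan2(v[1,1],v[0,1])))
E
```

```text
t: 16.55
tcp_pos: [462.9, 215.9, 223.3]
tcp_rot: [-3.13, -0.01, 2.833]
contact_force: [0.1, -0.3, -0.2]
gripper_width: 52.5
tcp [462.9 215.9 223.3] rot [-179.3   -0.6  162.3] shift [-25.5   7.2   3. ]
1031 [486.84003496 215.37779179 133.87064326] ((488.09716796875, 215.04391479492188), (55.78642654418945, 14.298657417297363), 16.513782501220703) 16.513786 pca -163.70937542449505
```

View pics/f.png

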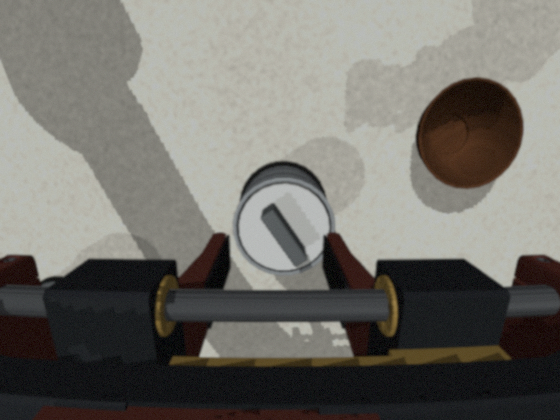

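The tab runs diagonally at px (285,235). The rectangle fit (55.8 x 14.3) gives centre (488,215) at yaw 16.5°, so the tool must turn −34° about z.

```bash
python3 -m inch '{"travel":[[0,0,0],[0,0,0],[0,0,0],[0,0,0],[0,0,0]],"dr":[[-0.7,0,-8.5],[0,0,-8.5],[0,0,-8.5],[0,0,-8.5],[0,0,0]],"fingers":[-0.3,-0.3,-0.3,-0.3,-0.3]}'
python3 - <<'E'
from h import *
go([488.6,215,170],16.4)
E
```

```text
t: 17.23
tcp_pos: [465.0, 208.5, 223.9]
tcp_rot: [3.135, -0.008, -2.852]
contact_force: [-0.3, -0.9, 0.2]
gripper_width: 57.6
tcp [465.  208.5 223.9] rot [ 179.6   -0.4 -163.4] shift [-24.9  -0.8  53.7]
turn tool z 0.2 j7 1.43
```

```bash
python3 -m inch '{"travel":[[-25,-1,10],[0,0,22],[0,0,22],[0,0,0]],"dr":[[0,0,0],[0,0,0],[0,0,0],[0,0,0]],"fingers":[-0.3,-0.3,-0.3,-0.3]}'
python3 - <<'E'
from h import *
go([488.6,215,111],16.4)
E
```

```text
t: 17.73
tcp_pos: [491.3, 211.4, 169.5]
tcp_rot: [3.136, -0.006, -2.873]
contact_force: [0.0, -0.5, 0.5]
gripper_width: 56.9
tcp [491.3 211.4 169.5] rot [ 179.7   -0.3 -164.6] shift [ 1.3  3.8 58.5]
turn tool z -1.0 j7 1.46
```

```bash
python3 -m inch '{"travel":[[1,5,15],[0,1,18],[0,1,14],[0,0,7],[0,0,3],[0,0,0]],"dr":[[0,0,-1],[0,0,0],[0,0,0],[0,0,0],[0,0,0],[0,0,0]],"fingers":[-0.3,-0.3,-0.3,-0.3,-0.3,-0.3]}'
python3 - <<'E'
from h import *
go([488.6,215,111],16.4)
E
```

```text
t: 18.48
tcp_pos: [489.1, 219.1, 112.0]
tcp_rot: [3.134, -0.002, -2.858]
contact_force: [0.1, 0.1, 1.0]
gripper_width: 57.5
tcp [489.1 219.1 112. ] rot [ 1.796e+02 -1.000e-01 -1.637e+02] shift [ 1.7 -3.8  0.9]
turn tool z -0.1 j7 1.49
```

Trim sideways, then close (lightly at first so it self-centres).

```bash
python3 -m inch '{"travel":[[1.5,-3.8,0],[0,0,0],[0,0,0],[0,0,0],[0,0,0],[0,0,0],[0,0,0],[0,0,0],[0,0,0]],"dr":[[0,0,0],[0,0,0],[0,0,0],[0,0,0],[0,0,0],[0,0,0],[0,0,0],[0,0,0],[0,0,0]],"fingers":[-0.3,-0.3,1,1,1,1,1,1,1]}' 10; python3 -m inch '{"travel":[[0,0,0],[0,0,0]],"dr":[[0,0,0],[0,0,0]],"fingers":[1,1]}' 50
```

```text
t: 19.6
tcp_pos: [489.7, 214.4, 113.2]
tcp_rot: [3.135, 0.0, -2.858]
contact_force: [0.3, -1.3, 1.3]
gripper_width: 13.8
t: 19.85
tcp_pos: [489.7, 214.4, 113.2]
tcp_rot: [3.135, 0.0, -2.858]
contact_force: [0.3, -0.1, 1.4]
gripper_width: 13.8
```

```bash
python3 -m inch '{"travel":[[0,0,-3],[0,0,-4],[0,0,-4],[0,0,-4]],"dr":[[0,0,0],[0,0,0],[0,0,0],[0,0,0]],"fingers":[1,1,1,1]}'
```

```text
t: 20.35
tcp_pos: [489.7, 214.4, 128.2]
tcp_rot: [3.135, -0.0, -2.858]
contact_force: [-1.2, -0.1, 3.6]
gripper_width: 13.5
```

```bash
python3 -m inch '{"travel":[[0,0,-2],[0,0,-1.5],[0,0,-1]],"dr":[[0,0,0],[0,0,0],[0,0,0]],"fingers":[1,1,1]}'
```

```text
t: 20.72
tcp_pos: [489.6, 214.4, 131.4]
tcp_rot: [3.136, 0.0, -2.858]
contact_force: [6.4, 2.6, -14.9]
gripper_width: 13.7
```

At the open stop: 18.2 mm of travel, resisting 15 N. Release, rise and verify.

```bash
python3 -m inch '{"travel":[[0,0,0],[0,0,0],[0,0,0],[0,0,0],[0,0,-15],[0,0,-30],[0,0,-45],[0,0,-50],[0,0,0]],"dr":[[0,0,0],[0,0,0],[0,0,0],[0,0,0],[0,0,0],[0,0,0],[0,0,0],[0,0,0],[0,0,0]],"fingers":[-0.3,-0.3,-0.3,-0.3,-0.3,-0.3,-0.3,-0.3,-0.3]}'
python3 - <<'E'
from h import *
ims=[]
for cam in ['scene','top','wrist']:
    info=camera_info(cam); im,D=capture(cam); ims.append(im)
    P=cloud(cam,D>0,D,info)
    S=P[np.hypot(P[:,0]-489,P[:,1]-215)<40]; S=S[S[:,2]<170]
    if len(S)<50: print(cam,'hidden'); continue
    print(cam,'short: tab top',np.percentile(S[:,2],98).round(1),'plug top',np.median(S[(S[:,2]>95)&(S[:,2]<130)][:,2]).round(1))
    S=P[(np.hypot(P[:,0]-547,P[:,1]+143)<55)&(P[:,2]>190)&(P[:,2]<204)]
    K=P[(np.hypot(P[:,0]-547,P[:,1]+143)<55)&(P[:,2]>217)&(P[:,2]<240)]
    print('   cover top',len(S),np.median(S[:,2]).round(1) if len(S) else '','knob top',np.percentile(K[:,2],95).round(1) if len(K) else '')
    for th in ['mug','bowl','jar']:
        for r in regions_of(cam,th)[:1]:
            Q=cloud(cam,r['region'],D,info)
            if len(Q)>20: 
                T=Q[Q[:,2]>np.percentile(Q[:,2],98)-6]; print('   ',th,round(r['p'],2),((T.max(0)+T.min(0))/2).round(1))
cv2.imwrite('pics/g.png',cv2.resize(ims[0][110:320,110:410],(800,560)))
E
```

```text
t: 21.85
tcp_pos: [489.9, 213.3, 281.5]
tcp_rot: [3.134, 0.003, -2.859]
contact_force: [-0.6, 0.2, -0.6]
gripper_width: 57.2
scene short: tab top 155.4 plug top 124.2
   cover top 476 198.2 knob top 229.6
    mug 0.76 [777.2 -25.8  90. ]
    bowl 0.79 [464.6 436.1  57.6]
    jar 0.89 [ 587.6 -370.5  100.9]
top short: tab top 154.4 plug top 123.1
   cover top 1276 197.5 knob top 231.7
    mug 0.97 [779.8 -28.5  94.3]
    bowl 0.77 [465.5 435.5  57.3]
    jar 0.83 [ 587.9 -371.3  104.6]
wrist short: tab top 153.3 plug top 122.5
   cover top 0  knob top 
    bowl 0.76 [464.2 437.4  53. ]
```

View pics/g.png

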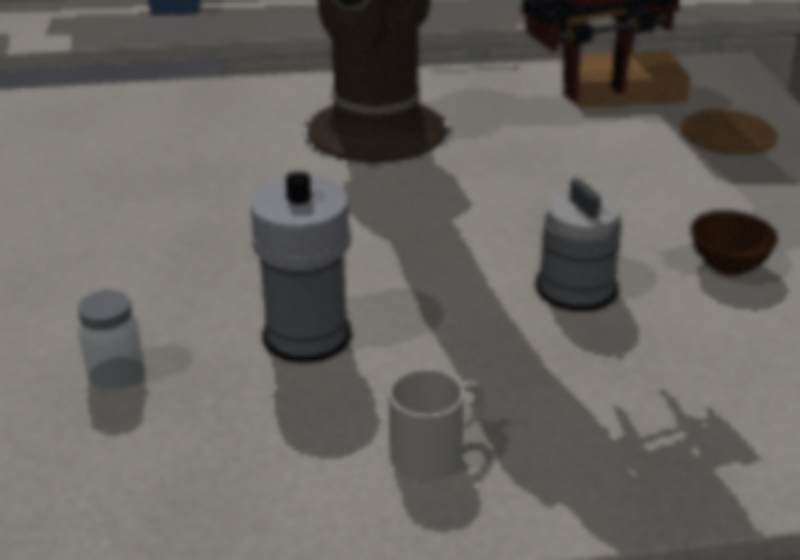

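The final view shows the cover square on the tall canister (300,220) and the short plug raised (585,205). The mug, bowl and jar are unmoved and the robot is clear of everything.

```bash
python3 -c "
from station import close_job
print(close_job())"
```

```text
the job is handed in; nothing more can be done
None
```

The changeover is done in the order asked and handed in after about 22 s of robot time; the system gave no verdict.

- **Tall plug:** pressed home. Its tab top went from about 204 mm to 186 mm. The last push reached 97 N at the wrist, under the 120 N limit but far harder than needed. A first touch, about 8 mm off centre, was backed off and re-centred before the full press.
- **Cover:** moved from the short canister to the tall one and released. Two cameras put its top at 197.5 and 198.2 mm, against 197 mm for fully seated. The scene camera read it as level within about 1°. The top camera, part-blocked by the arm, gave a 2.4° slope, which I took as noise.
- **Short plug:** pulled up 18.2 mm to its stop, where it resisted with 15 N, then released. Its top stayed at about 123 mm (open is 123) and the tab top at about 154 mm (open is 153).
- **Mug, bowl and jar:** all within about 3 mm of their first readings, which is measurement noise. The gripper ended clear of everything.

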